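# Lock the bayonet cover onto the paint strainer

### The arm

A 6-joint arm with a two-finger parallel gripper is mounted at the origin on a cart in front of the work surface, level with it; the furniture and walls round the work are solid. World frame = base frame: x ahead of the robot, y to its left, z up, the work surface at z = 0. Lengths are in m, angles in rad, forces in N, time in s.
With the tool pointing down it reaches from about 0.3 to 0.775 m from the base axis. Payload 14.6 kg.
Tool frame: the origin (TCP) lies at the very end of the fingers, on their centre line; the grasp point (between the pads) lies 19 mm behind it; x points along the fingers, y is the direction in which the jaws open and shut, and the axes are right-handed (so a half turn about x gives the same grasp; the last joint's range is limited). The gripper opens to 94 mm and grips with 3 to 60 N. Pads are 16 mm wide; open, the fingers measure 119 mm over their backs; the gripper's body (75 mm by 177 mm) begins 78 mm behind the grasp point.
Start: joints at [-1.279, 0.3, 1.521, -0, 1.321, -0.067], TCP at [0.193, -0.515, 0.205] pointing down, gripper open.
Joint ranges: [-3.03, 3.03], [-0.79, 2.21], [0.23, 2.52], [-1.04, 4.18], [0, 3.07], [-2.55, 2.55]. Speed limits (rad/s): [2.22, 2.22, 2.57, 3.14, 3.14, 3.14].

### API

Orientations are given as [roll, pitch, yaw] about the fixed x, y, z axes, in that order (R = Rz(yaw) Ry(pitch) Rx(roll)).
In Python, from station import ctrl, viewer, hand_in gives the robot as it stands. The module is installed in compiled form; this text tells all that it offers.
- The arm moves only by the tool play_rows, never from a script. Its argument "deltas" is a list that holds one entry, the list of rows, each a list of 7 numbers: the shift along the tool's x, y, z in mm, then the turn, a rotation vector about the tool's x, y, z in rad, then the finger opening in mm, from 0 to 94. In form: [[[dx, dy, dz, ax, ay, az, gripper], ...]]. A call has 1 to 10 rows; each row shifts and turns the commanded pose from where the row before left it, along the tool's axes as they then stand; what a row does not reach is not made up. A row lasts 1/10 s, in which the tool goes at most 50 mm and 8.59 degrees, less where a joint would pass 70% of its speed; a pose out of reach is approached as far as the arm can. A call with a gripper value outside its range is refused whole. The fingers move at their own pace and stop on an object; "grip_force" is the grip in N (left out, the last holds). Time passes only in rows, so rows that do not move let the fingers close. It gives the time, the measured TCP pose, the force and the opening at its end, in the units of the state.
- ctrl.get_obs(): the state, without advancing time (a new reading comes with each control period).
- viewer.camera(name): name is "side" or "top"; returns a dict with "img" (420x560x3 uint8, red, green, blue), "fx", "fy", "cx", "cy" (pixels), "distortion" ([k1, k2, p1, p2, k3] as OpenCV has them; the pictures are not rectified), "rvec" (rotation vector, rad) and "tvec" (3), from world to camera coordinates, as OpenCV has them. Camera axes: x right, y down, z forward; pixel columns grow to the right and rows downward; lengths in m; the calibration is good to about 2 mm. A picture is of the moment at which its call begins. There is no depth.
- hand_in(): hands the job in, once; it reports no verdict.
The state is a dict: "time_s": time; "qpos": joint angles; "joint_vel": joint speeds; "tau": joint torques, N m; "ee_pos": TCP position; "eef_rot": TCP orientation; "force": force on the tool from outside, world axes, zero at the start; "moment": the same for the moment, N m; "grip_width": finger opening in m.
Only numpy, scipy, OpenCV 4.12 (cv2) and the standard library are available. Lean on these libraries where they do the work, as an engineer would, in place of code of your own. Each camera call takes 0.05 s, during which the arm holds its last target.

### The job

Close the paint strainer: take the loose red cover by its black bar handle, lower it into the strainer's collar so that both of its lugs drop through the two gaps, and twist it clockwise (seen from above) until the ramps have pulled it down tight on the sprung seal and it comes up against the stop. Feel for the gaps and turn gently, never forcing it past the stop; then let go of the cover and leave the other things on the bench where they are.

Things in the scene. Friction and masses are not known exactly. Their poses are not given: they have to be found in the camera images.
- cover_handle (a point): Centre of the black bar handle on the loose red cover (0.14 to 0.28 kg). The bar is 66 mm long along this frame's x, 14 mm thick along y, and reaches 18 mm above and 18.5 mm below this point; z is up. Directly under it is the red flange, diameter 92 mm, 8 mm thick. The cover is the same after half a turn about z. It starts standing on the bench on its plug, this point 54 mm up.
- cover_lugs (a point): Centre of the cover's two lugs, 44 mm below the handle point: round pins of 8 mm diameter that stick out along +x and -x (parallel to the bar) to 41 mm from the cover's axis, from a steel plug of diameter 62 mm whose flat bottom is 10 mm below this point. The plug slides 2 mm clear in the collar.
- mouth (a point): Centre of the strainer's mouth, level with the flat top of its aluminium collar, 90 mm above the bench; z up. Height of the handle point above it: 48 mm with the cover's lugs lying on top of the collar, 35 mm dropped through the gaps onto the free seal, 30 mm locked. x is only the nominal line of the two gaps: the collar was clocked by hand, the true line lies up to 23 degrees either way.
- housing: The strainer, fixed to the bench: grey foot plate 136 x 120 mm, blue drum, aluminium collar 105 mm across with two opposite gaps, a yellow dash on top at each; a lug drops in if within about 3 degrees of a gap's middle. From there the cover turns clockwise only, under ramps: 5 mm down in 52 degrees, solid stop at 56 (red dash). Turned 3 degrees past the stop, the lugs are overloaded (60 N). Origin on the bench.
- seal (a joint): How far the sprung seal plate inside the strainer is pressed down, m: 0 free, 0.005 bottomed. It pushes up with 3 N when free, 2 N more per mm, 13 N at the bottom. The cover's weight alone does not press it down. Its free face is 19 mm below the mouth. Sink with the cover as the ramps draw it down. Turning takes up to 0.4 N m; the stop shows as a steep rise above that.
- cover: The whole loose cover; origin at the centre of the plug's flat bottom, x along the bar and lugs, z up, 70 mm high in all.
- tin_grey: Bystander: small tin with a grey lid, diameter 70, 76 mm high; origin at its underside.
- mixing_pot: Bystander: small clear plastic mixing pot, diameter 72, 70 mm high; origin at its underside.
- sanding_block: Bystander: blue sanding block 65 x 110 x 24 mm; origin at its underside.
- tape_roll_1: Bystander: roll of masking tape, diameter 99, 25 mm high; origin at its underside.
- marker: Bystander: blue and white marker pen, 135 mm long, lying; origin at its underside.
Mind the look-alikes: they are no part of the job. Of the things that look like the cover, take the one that is nearest to the robot's base at the start.

How it is judged:
On the way, in this order (a step that is already met when the one before it is completed fails the run):
1. the cover is lifted off the bench (height (world z) of cover_handle above 0.09 m and horizontal distance between cover_handle and mouth above 0.08 m), for 0.1 s.
2. the cover's lugs have dropped through the gaps of the collar (z of cover_handle in the frame of mouth below 0.039 m and horizontal distance between cover_handle and mouth below 0.006 m), for 0.1 s.
At the end, for the whole second after the job is handed in: The released cover sits locked in the collar: it is centred (within 4 mm), level (within 0.05 rad), at rest, its handle point less than 31.5 mm above the mouth, and it holds the seal pressed down by more than 4.5 mm (value of joint seal above 0.0045 m and z of cover_handle in the frame of mouth below 0.0315 m and horizontal distance between cover_handle and mouth below 0.004 m and angle between cover_handle's own z axis and vertical below 0.05 rad and linear speed of cover below 0.02 m/s); the robot touches nothing.
It fails at once if the cover is forced: more than 60 N between the cover and the strainer (collar and seal together) (contact force between cover and housing above 60 N).
It fails at once if a bystander is pushed more than 20 mm (distance of any of tin_grey, mixing_pot, sanding_block, tape_roll_1, marker from where it was at the start of the episode above 0.02 m).
It also fails if it takes over 72 s, if anything falls off the work surface, if the arm or the gripper's body presses on something with over 40 N, if the wrist force passes 120 N, or if a joint passes its speed limit or range.

## Working session

There is one attempt and no reset: what is moved stays moved. The work goes in short steps, Python scripts to look and compute and a tool call to move; the robot and the scene stay as the last step left them, time stands still between calls to the robot, and variables do not carry over. Pictures are saved under pics/ and viewed, and the job is handed in when it is done.

Besides the shell and the picture viewer there is one more tool, called as a command line: name --argument value ..., lists and objects as JSON in quotes. play_rows: Moves the arm, as the interface text tells. Its arguments: {"type":"object","properties":{"deltas":{"type":"array","items":{"type":"array","items":{"type":"array","items":{"type":"number"}}}},"grip_force":{"type":"number"}},"required":["deltas"]}

```bash
mkdir -p pics
cat > h.py <<'E'
import numpy as np, cv2
from station import ctrl, viewer
def shot(n,tag):
    c=viewer.camera(n); cv2.imwrite(f'pics/{tag}.png',c['img'][:,:,::-1]); np.save(f'{tag}.npy',c,allow_pickle=True); return c
def load(tag): return np.load(f'{tag}.npy',allow_pickle=True).item()
def KD(c): return np.array([[c['fx'],0,c['cx']],[0,c['fy'],c['cy']],[0,0,1.]]),np.array(c['distortion'],float)
def ray(c,uv):
    K,D=KD(c); p=cv2.undistortPoints(np.array(uv,float).reshape(-1,1,2),K,D).reshape(-1,2)
    R,_=cv2.Rodrigues(np.array(c['rvec'],float)); t=np.array(c['tvec'],float).ravel()
    return -R.T@t, np.c_[p,np.ones(len(p))]@R
def plane(c,uv,z):
    o,d=ray(c,uv); return o+d*((z-o[2])/d[:,2])[:,None]
def proj(c,P):
    K,D=KD(c); return cv2.projectPoints(np.array(P,float).reshape(-1,1,3),np.array(c['rvec'],float),np.array(c['tvec'],float),K,D)[0].reshape(-1,2)
E
python3 - <<'E'
from h import *
for n in('top','side'):
    c=shot(n,n+'0'); o,d=ray(c,[[280,210]]); print(n,o,d,c['fx'])
print(ctrl.get_obs())
E
```

```text
top [ 0.48282385 -0.28225106  0.93912477] [[ 0.14726065  0.0055686  -0.98912483]] 406.3488617702181
side [0.61101122 0.5664986  0.47968817] [[-0.02514328 -0.92476054 -0.38056769]] 419.7170874763322
{'time_s': 0.1, 'qpos': array([-1.27861206e+00,  3.00392333e-01,  1.52152170e+00, -1.43381621e-05,
        1.32066312e+00, -6.65710191e-02]), 'joint_vel': array([ 5.79949130e-04, -3.38049578e-05, -2.61979499e-03, -1.50377715e-03,
        1.27745444e-03,  5.92317933e-04]), 'tau': array([ 9.09553764e-04, -5.32650125e+01, -3.53280580e+01,  7.09305773e-02,
        2.34916754e-02, -3.96792359e-05]), 'ee_pos': array([ 0.19305303, -0.51476271,  0.20495465]), 'eef_rot': array([-1.62326116,  1.56981173,  1.87709034]), 'force': array([-0.32155898, -0.07534901,  0.66912386]), 'moment': array([0.00373351, 0.04832842, 0.00449962]), 'grip_width': 0.09377731689993545}
```

View pics/top0.png

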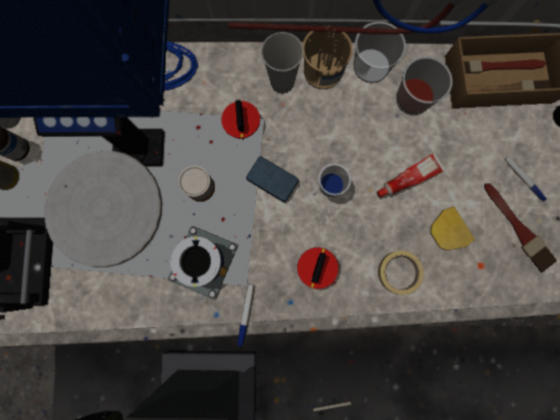

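View pics/side0.png

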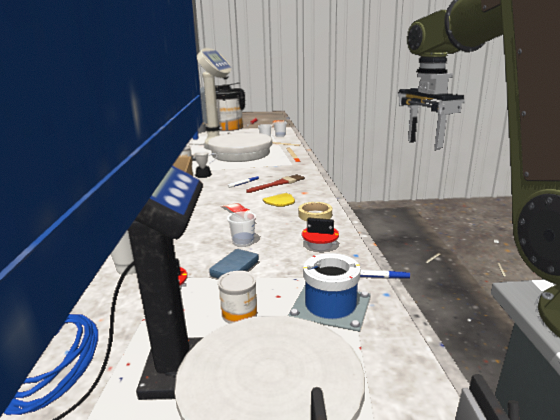

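The top view shows the strainer at about (196,261) and two red covers at (318,268) and (240,120). The marker is at (247,313).

Run:
```python
from h import *
c=load('top0'); s=load('side0')
im=c['img'][:,:,::-1]
a=cv2.resize(im[220:310,150:250],None,fx=6,fy=6,interpolation=cv2.INTER_CUBIC)[:, :600]
cv2.imwrite('pics/a.png',cv2.convertScaleAbs(a,alpha=1.5,beta=20))
b=cv2.resize(im[235:300,280:355],None,fx=8,fy=8,interpolation=cv2.INTER_CUBIC)
cv2.imwrite('pics/b.png',cv2.convertScaleAbs(b,alpha=1.5,beta=20))
cv2.imwrite('pics/d.png',cv2.resize(s['img'][245:330,280:420,::-1],None,fx=5,fy=5,interpolation=cv2.INTER_CUBIC))
print(plane(c,[[196,261]],.09),plane(c,[[318,268],[240,120]],.044),plane(c,[[247,290],[240,340],[195,180],[333,180],[402,272],[272,178]],.01))
hsv=cv2.cvtColor(im,cv2.COLOR_BGR2HSV)
# red flange of near cover
m=((hsv[...,0]<8)|(hsv[...,0]>172))&(hsv[...,1]>150)&(hsv[...,2]>90)
m[:, :285]=0;m[:,350:]=0;m[:240]=0;m[300:]=0
pts=cv2.findNonZero(m.astype(np.uint8)); hull=cv2.convexHull(pts)
P=plane(c,hull.reshape(-1,2),.044)[:,:2].astype(np.float32)
print('flange circ',cv2.minEnclosingCircle(P), cv2.fitEllipse(P))
# black bar
k=(hsv[...,2]<50); k[:,:300]=0;k[:,336:]=0;k[:245]=0;k[292:]=0
n,l,st,ce=cv2.connectedComponentsWithStats(k.astype(np.uint8)); i=1+st[1:,4].argmax()
yx=np.argwhere(l==i); Q=plane(c,yx[:,::-1],.072)[:,:2]
print('bar',Q.mean(0),cv2.minAreaRect(Q.astype(np.float32)),len(Q)); u,w,v=np.linalg.svd(Q-Q.mean(0)); print(np.degrees(np.arctan2(*v[0][::-1])))
# collar: bright low-sat
k=(hsv[...,2]>120)&(hsv[...,1]<60); k[:, :165]=0;k[:,227:]=0;k[:228]=0;k[292:]=0
n,l,st,ce=cv2.connectedComponentsWithStats(k.astype(np.uint8)); i=1+st[1:,4].argmax()
yx=np.argwhere(l==i); H=cv2.convexHull(plane(c,yx[:,::-1],.09)[:,:2].astype(np.float32))
print('collar',cv2.minEnclosingCircle(H),cv2.fitEllipse(H))
```

```text
[[ 0.50131633 -0.10346051  0.09      ]] [[ 0.48835966 -0.36088484  0.044     ]
 [ 0.82550334 -0.18386794  0.044     ]] [[ 0.43880027 -0.20368737  0.01      ]
 [ 0.32934733 -0.18981239  0.01      ]
 [ 0.69122993 -0.0777599   0.01      ]
 [ 0.69267641 -0.40064619  0.01      ]
 [ 0.47993214 -0.55503205  0.01      ]
 [ 0.69673826 -0.25791416  0.01      ]]
flange circ ((0.48938560485839844, -0.3597709834575653), 0.04498587176203728) ((0.48909991979599, -0.35982027649879456), (0.0880870446562767, 0.08945634216070175), 159.54428100585938)
bar [ 0.48913351 -0.35974048] ((0.48964154720306396, -0.3597758412361145), (0.014753127470612526, 0.06206921115517616), 72.31795501708984) 203
162.7031957276675
collar ((0.5099501609802246, -0.06627639383077621), 0.06737440079450607) ((0.5111172795295715, -0.06930342316627502), (0.09741516411304474, 0.12980370223522186), 119.62101745605469)
```

View pics/a.png

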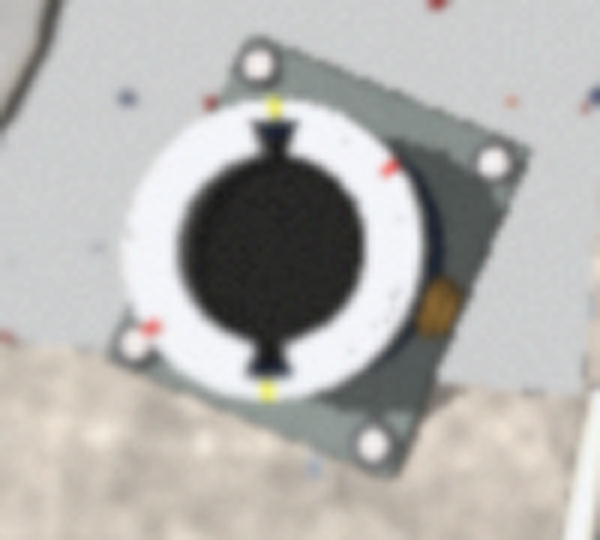

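View pics/b.png

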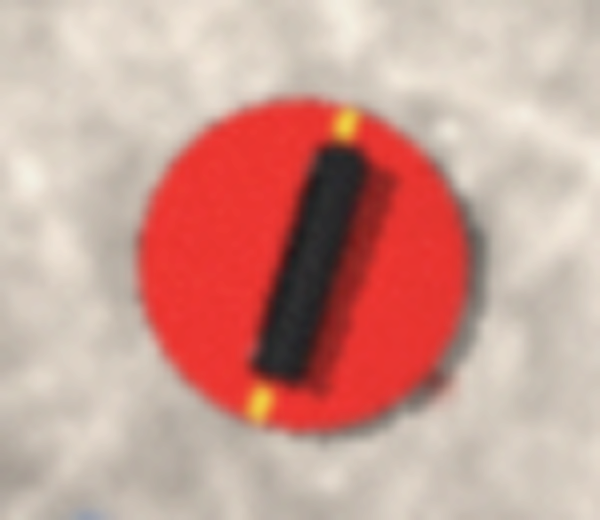

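View pics/d.png

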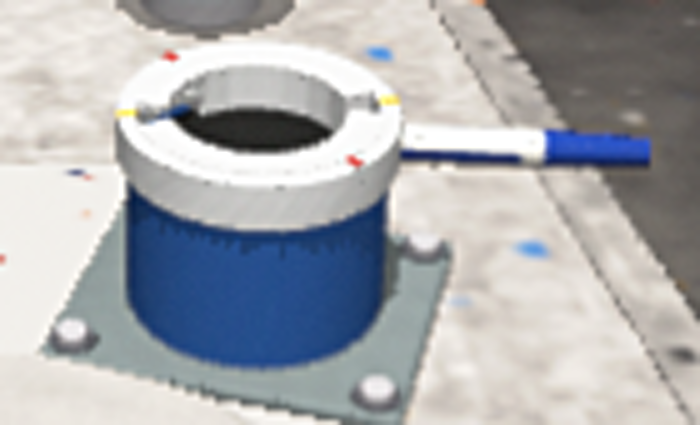

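The enlarged views show yellow collar dashes at (275,107) and (268,390), with red dashes at (391,167) and (151,327). The cover bar's yellow dashes are at (345,125) and (260,403). Next I'll refine these using both views.

Run:
```python
from h import *
c=load('top0'); s=load('side0')
f=lambda P,k,o:(np.array(P,float)+.5)/k-.5+np.array(o)
yt=f([[275,107],[268,390],[391,167],[151,327]],6,(150,220))
ys=f([[390,100],[125,113],[171,57],[355,161]],5,(280,245))
# top yellow far(+x) -> side left?
A=plane(c,yt,.09);B=plane(s,ys,.09)
print(A.round(4));print(B.round(4))
print('ctr top',A[:2].mean(0),A[2:].mean(0),'side',B[:2].mean(0),B[2:].mean(0))
d=A[0]-A[1];print('gap ang top',np.degrees(np.arctan2(d[1],d[0])),np.linalg.norm(d));d=B[1]-B[0];print('side',np.degrees(np.arctan2(d[1],d[0])),np.linalg.norm(d))
d=A[2]-A[3];print('red ang',np.degrees(np.arctan2(d[1],d[0])));d=B[2]-B[3];print('red side',np.degrees(np.arctan2(d[1],d[0])))
# refined bar centre: dashes on flange at z=.0435
yb=f([[345,125],[260,403]],8,(280,235)); C=plane(c,yb,.0435); d=C[0]-C[1];print('cover',C.mean(0),np.degrees(np.arctan2(d[1],d[0])))
# side: flange & bar
im=s['img'][200:260,290:350,::-1]; cv2.imwrite('pics/e.png',cv2.resize(im,None,fx=9,fy=9,interpolation=cv2.INTER_CUBIC))
o=ctrl.get_obs(); from scipy.spatial.transform import Rotation as R
print(R.from_euler('xyz',o['eef_rot']).as_matrix().round(3))
hsv=cv2.cvtColor(s['img'],cv2.COLOR_RGB2HSV)
m=((hsv[...,0]<8)|(hsv[...,0]>172))&(hsv[...,1]>150)&(hsv[...,2]>90); m[:,:295]=0;m[:,345:]=0;m[:215]=0;m[:215]=0;m[250:]=0
H=cv2.convexHull(cv2.findNonZero(m.astype(np.uint8))).reshape(-1,2); print('side flange', H.min(0),H.max(0))
# predicted extents with current estimate
t=np.linspace(0,2*np.pi,60); 
for z in(.0355,.0435):
  q=proj(s,np.c_[.4892+.046*np.cos(t),-.3598+.046*np.sin(t),0*t+z]);print(q.min(0),q.max(0))
```

```text
[[ 0.5504 -0.1006  0.09  ]
 [ 0.4529 -0.1014  0.09  ]
 [ 0.5297 -0.1417  0.09  ]
 [ 0.4741 -0.0602  0.09  ]]
[[ 0.4526 -0.1016  0.09  ]
 [ 0.5508 -0.1006  0.09  ]
 [ 0.5293 -0.1415  0.09  ]
 [ 0.4735 -0.0604  0.09  ]]
ctr top [ 0.50166545 -0.10100264  0.09      ] [ 0.50190708 -0.10096654  0.09      ] side [ 0.50168415 -0.10106628  0.09      ] [ 0.50139365 -0.10097441  0.09      ]
gap ang top 0.4790616491926906 0.09745425903562928
side 0.5817429775258847 0.09817802631990977
red ang -55.71101256579939
red side -55.49625993958037
cover [ 0.48951608 -0.35964262  0.0435    ] -17.500018071067384
[[-0.     0.351 -0.936]
 [ 0.001 -0.936 -0.351]
 [-1.    -0.001 -0.   ]]
side flange [302 228] [338 243]
[301.25754273 224.47163223] [338.9022606  240.60498517]
[301.23843231 221.60929752] [339.00289611 237.55289908]
```

View pics/e.png

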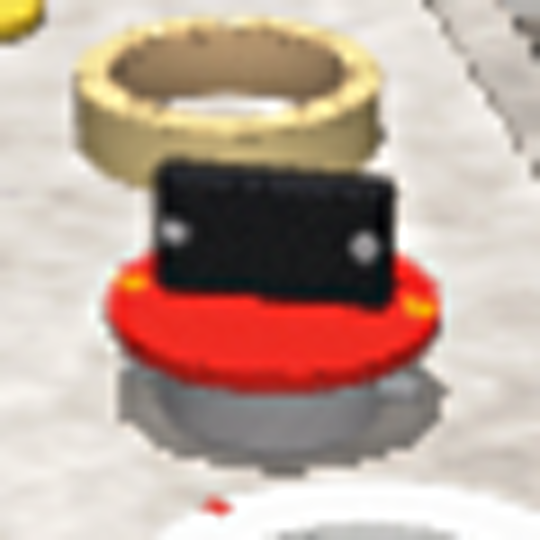

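```bash
cat >> h.py <<'E'
from scipy.spatial.transform import Rotation as R
def plan(target,yaw,n,g,start=None,nd=1):
    o=ctrl.get_obs(); p=np.array(o['ee_pos']) ; M=R.from_euler('xyz',o['eef_rot'])
    y=np.radians(yaw); yy=np.array([np.cos(y),np.sin(y),0]); xx=np.array([0,0,-1.])
    T=R.from_matrix(np.c_[xx,yy,np.cross(xx,yy)]); dr=(M.inv()*T).as_rotvec()
    print('pos',p.round(4),'rotvec',dr.round(4),'F',np.round(o['force'],1),'Mom',np.round(o['moment'],2),'w',round(o['grip_width'],4),'t',o['time_s'],'q6',o['qpos'][5])
    rows=[]
    for k in range(n):
        d=M.inv().apply(np.array(target)-p)*1000/(n-k); r=(M.inv()*T).as_rotvec()/(n-k)
        d=d.round(nd); r=r.round(4); rows.append([*map(float,d),*map(float,r),g])
        p=p+M.apply(d)/1000; M=M*R.from_rotvec(r)
    print(rows); print('end',p)
E
python3 -c "
from h import *
plan([.4893,-.3602,.12],-107.5,10,94)"
```

```text
pos [ 0.1931 -0.5148  0.205 ] rotvec [6.642e-01 3.000e-04 1.000e-03] F [-0.3 -0.1  0.7] Mom [0.   0.05 0.  ] w 0.0938 t 0.1 q6 -0.06657101905055911
[[8.5, -4.1, -33.2, 0.0664, 0.0, 0.0001, 94], [8.5, -6.3, -32.8, 0.0664, 0.0, 0.0001, 94], [8.5, -8.4, -32.3, 0.0664, 0.0, 0.0001, 94], [8.5, -10.5, -31.7, 0.0664, 0.0, 0.0001, 94], [8.5, -12.6, -30.9, 0.0664, 0.0, 0.0001, 94], [8.5, -14.7, -30.0, 0.0664, 0.0001, 0.0001, 94], [8.5, -16.6, -29.0, 0.0664, 0.0, 0.0001, 94], [8.5, -18.5, -27.9, 0.0665, 0.0001, 0.0001, 94], [8.5, -20.3, -26.5, 0.0664, 0.0, 0.0001, 94], [8.5, -22.1, -25.2, 0.0665, 0.0001, 0.0, 94]]
end [ 0.4893363  -0.3601577   0.11998057]
```

play_rows --deltas '[[[8.5, -4.1, -33.2, 0.0664, 0, 0.0001, 94], [8.5, -6.3, -32.8, 0.0664, 0, 0.0001, 94], [8.5, -8.4, -32.3, 0.0664, 0, 0.0001, 94], [8.5, -10.5, -31.7, 0.0664, 0, 0.0001, 94], [8.5, -12.6, -30.9, 0.0664, 0, 0.0001, 94], [8.5, -14.7, -30.0, 0.0664, 0.0001, 0.0001, 94], [8.5, -16.6, -29.0, 0.0664, 0, 0.0001, 94], [8.5, -18.5, -27.9, 0.0665, 0.0001, 0.0001, 94], [8.5, -20.3, -26.5, 0.0664, 0, 0.0001, 94], [8.5, -22.1, -25.2, 0.0665, 0.0001, 0, 94]]]' --grip_force 25

```text
time_s: 1.1
ee_pos: [0.4904, -0.3595, 0.1197]
eef_rot: [1.528, 1.57, -1.921]
force: [0.0, -0.4, -0.3]
grip_width: 0.0937
```

play_rows --deltas '[[[0, 0, 0, 0, 0, 0, 94], [0, 0, 0, 0, 0, 0, 94], [0, 0, 0, 0, 0, 0, 94]]]'

```text
time_s: 1.4
ee_pos: [0.4888, -0.3609, 0.1205]
eef_rot: [2.061, 1.57, -1.386]
force: [0.1, 0.4, -0.7]
grip_width: 0.0939
```

```bash
python3 -c "
from h import *
c=shot('side','s1'); cv2.imwrite('pics/s1c.png',cv2.resize(c['img'][100:280,240:420,::-1],None,fx=3,fy=3,interpolation=cv2.INTER_CUBIC))
plan([.4893,-.3602,.04],-107.5,4,94)"
```

```text
pos [ 0.4888 -0.3611  0.1207] rotvec [-0.0005 -0.0008 -0.0009] F [ 0.1  0.3 -0.4] Mom [ 0.02 -0.03 -0.03] w 0.0943 t 1.45 q6 1.180694974912043
[[20.2, -0.3, -0.0, -0.0001, -0.0002, -0.0002, 94], [20.2, -0.2, -0.1, -0.0001, -0.0002, -0.0002, 94], [20.1, -0.3, -0.1, -0.0001, -0.0002, -0.0003, 94], [20.2, -0.2, -0.0, -0.0002, -0.0002, -0.0002, 94]]
end [ 0.48927302 -0.36021791  0.03997556]
```

View pics/s1c.png

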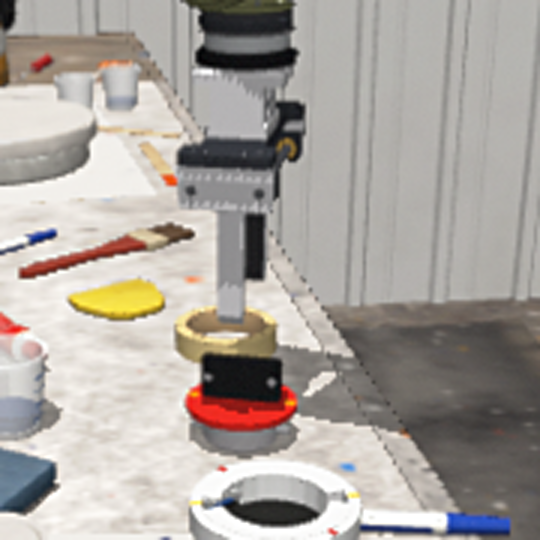

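The open finger stands above and behind the red cover, lined up with the bar at about (242,378) in the crop. I'll lower it and grip.

play_rows --deltas '[[[20, -0.2, 0, 0, 0, 0, 94], [20, -0.2, 0, 0, 0, 0, 94], [20, -0.2, 0, 0, 0, 0, 94], [19, 0, 0, 0, 0, 0, 94], [0, 0, 0, 0, 0, 0, 94], [0, 0, 0, 0, 0, 0, 40], [0, 0, 0, 0, 0, 0, 0], [0, 0, 0, 0, 0, 0, 0], [0, 0, 0, 0, 0, 0, 0], [0, 0, 0, 0, 0, 0, 0]]]' --grip_force 30

```text
time_s: 2.45
ee_pos: [0.4897, -0.36, 0.0418]
eef_rot: [2.384, 1.569, -1.062]
force: [0.5, -0.1, -0.0]
grip_width: 0.0567
```

play_rows --deltas '[[[0, 0, 0, 0, 0, 0, 0], [0, 0, 0, 0, 0, 0, 0], [0, 0, 0, 0, 0, 0, 0]]]'

```text
time_s: 2.75
ee_pos: [0.4896, -0.3599, 0.0414]
eef_rot: [2.2, 1.57, -1.247]
force: [-0.0, -1.0, 0.4]
grip_width: 0.0335
```

```bash
python3 -c "
from h import *
plan([.4893,-.3602,.2],-107.5,5,0)"
```

```text
pos [ 0.4896 -0.3599  0.0414] rotvec [ 0.0001 -0.0006 -0.0008] F [-0.  -1.   0.4] Mom [ 0.05  0.   -0.02] w 0.0335 t 2.75 q6 1.182544300756044
[[-31.7, 0.1, 0.0, 0.0, -0.0001, -0.0002, 0], [-31.7, 0.1, 0.0, 0.0, -0.0001, -0.0001, 0], [-31.7, 0.1, 0.1, 0.0, -0.0001, -0.0002, 0], [-31.8, 0.1, 0.0, 0.0, -0.0001, -0.0001, 0], [-31.7, 0.0, 0.1, 0.0001, -0.0002, -0.0002, 0]]
end [ 0.48928882 -0.36015034  0.19998464]
```

play_rows --deltas '[[[0, 0, 0, 0, 0, 0, 0], [0, 0, 0, 0, 0, 0, 0], [0, 0, 0, 0, 0, 0, 0], [0, 0, 0, 0, 0, 0, 0], [0, 0, 0, 0, 0, 0, 0], [0, 0, 0, 0, 0, 0, 0]]]'

```text
time_s: 3.35
ee_pos: [0.4896, -0.3599, 0.0413]
eef_rot: [2.141, 1.57, -1.306]
force: [0.8, -1.5, -0.9]
grip_width: 0.0134
```

play_rows --deltas '[[[-8, 0, 0, 0, 0, 0, 0], [-16, 0, 0, 0, 0, 0, 0], [-20, 0, 0, 0, 0, 0, 0], [-20, 0, 0, 0, 0, 0, 0], [-20, 0, 0, 0, 0, 0, 0], [-20, 0, 0, 0, 0, 0, 0], [-18, 0, 0, 0, 0, 0, 0], [-10, 0, 0, 0, 0, 0, 0], [0, 0, 0, 0, 0, 0, 0], [0, 0, 0, 0, 0, 0, 0]]]'

```text
time_s: 4.35
ee_pos: [0.4894, -0.3596, 0.1731]
eef_rot: [1.847, 1.57, -1.6]
force: [0.6, -0.7, -2.0]
grip_width: 0.0139
```

```bash
python3 -c "
from h import *
c=shot('side','s2'); cv2.imwrite('pics/s2c.png',cv2.resize(c['img'][100:280,240:420,::-1],None,fx=3,fy=3,interpolation=cv2.INTER_CUBIC))
c=shot('top','t2'); cv2.imwrite('pics/t2c.png',cv2.resize(c['img'][220:340,240:380,::-1],None,fx=4,fy=4,interpolation=cv2.INTER_CUBIC))
plan([.5016,-.101,.2],-89.5,10,0)"
```

```text
pos [ 0.4893 -0.3596  0.1725] rotvec [-3.141e-01  8.000e-04 -1.000e-04] F [-0.1  0.4 -0.6] Mom [ 0.07  0.03 -0.03] w 0.0138 t 4.45 q6 1.1824907072587798
[[-2.8, -25.0, 6.6, -0.0314, 0.0001, -0.0, 0], [-2.7, -25.2, 5.8, -0.0314, 0.0001, -0.0, 0], [-2.8, -25.4, 5.0, -0.0314, 0.0001, -0.0, 0], [-2.7, -25.5, 4.2, -0.0314, 0.0001, -0.0, 0], [-2.8, -25.7, 3.4, -0.0314, 0.0001, -0.0, 0], [-2.7, -25.8, 2.6, -0.0314, 0.0001, -0.0, 0], [-2.8, -25.8, 1.8, -0.0314, 0.0001, -0.0, 0], [-2.7, -25.9, 1.0, -0.0314, 0.0001, -0.0, 0], [-2.8, -25.9, 0.2, -0.0315, 0.0, -0.0001, 0], [-2.7, -25.9, -0.6, -0.0314, 0.0001, -0.0, 0]]
end [ 0.50156451 -0.10097962  0.19996824]
```

View pics/s2c.png

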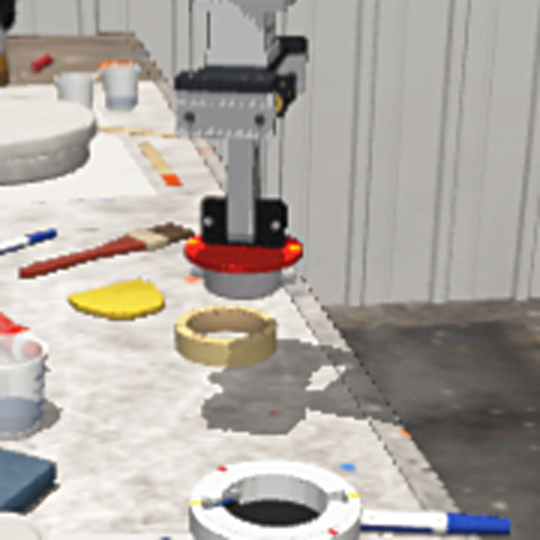

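View pics/t2c.png

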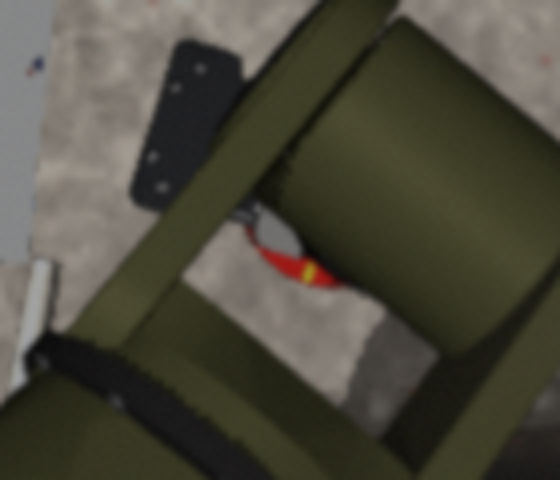

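The side crop shows the cover held level, with its flange dashes at about (195,245) and (298,248). I'll check the cover's centre and angle in the hand from those.

```bash
python3 -c "
from h import *
c=load('s2'); im=c['img']; hsv=cv2.cvtColor(im,cv2.COLOR_RGB2HSV)
m=(hsv[...,0]>12)&(hsv[...,0]<32)&(hsv[...,1]>150)&(hsv[...,2]>140); m[:172]=0;m[190:]=0;m[:,:298]=0;m[:,345:]=0
n,l,s,ce=cv2.connectedComponentsWithStats(m.astype(np.uint8)); print(s[1:],ce[1:])
A=plane(c,np.array(ce[1:]),.1667); print(A)
B=plane(c,(np.array([[195,245],[298,248]])+.5)/3-.5+np.array([240,100]),.1667);print(B,B.mean(0)); d=B[0]-B[1];print(np.degrees(np.arctan2(d[1],d[0])))
cv2.imwrite('pics/s2d.png',cv2.resize(im[160:205,295:350,::-1],None,fx=10,fy=10,interpolation=cv2.INTER_CUBIC))
"
```

```text
[[303 180   3   1   3]
 [337 182   3   2   4]] [[304.   180.  ]
 [337.75 182.25]]
[[ 0.52685947 -0.37387708  0.1667    ]
 [ 0.45102683 -0.34859059  0.1667    ]]
[[ 0.52620716 -0.36387721  0.1667    ]
 [ 0.4482755  -0.34767863  0.1667    ]] [ 0.48724133 -0.35577792  0.1667    ]
-11.742084113149906
```

View pics/s2d.png

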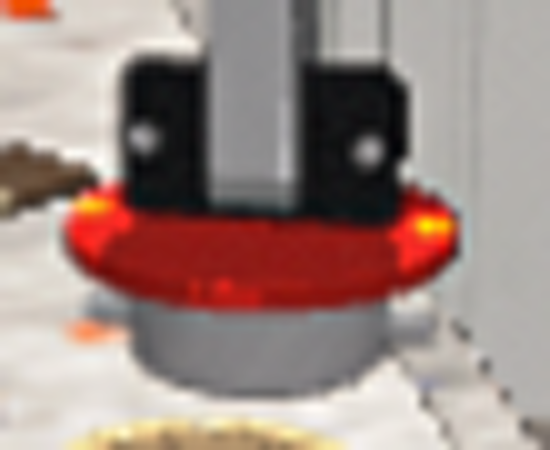

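play_rows --deltas '[[[0, -12, 3, -0.0157, 0, 0, 0], [0, -25, 6.3, -0.0314, 0, 0, 0], [0, -25.3, 5.4, -0.0314, 0, 0, 0], [0, -25.4, 4.6, -0.0314, 0, 0, 0], [0, -25.6, 3.8, -0.0314, 0, 0, 0], [0, -25.7, 3, -0.0314, 0, 0, 0], [0, -25.8, 2.2, -0.0314, 0, 0, 0], [0, -25.8, 1.4, -0.0314, 0, 0, 0], [0, -25.9, 0.6, -0.0314, 0, 0, 0], [0, -25.9, 0, -0.0314, 0, 0, 0]]]'

```text
time_s: 5.45
ee_pos: [0.5006, -0.1131, 0.1728]
eef_rot: [1.172, 1.57, -1.975]
force: [0.2, -0.6, -1.8]
grip_width: 0.0136
```

play_rows --deltas '[[[0, -12, 0, -0.0157, 0, 0, 0], [0, -3, 0, 0, 0, 0, 0], [0, 0, 0, 0, 0, 0, 0], [0, 0, 0, 0, 0, 0, 0], [0, 0, 0, 0, 0, 0, 0]]]'

```text
time_s: 5.95
ee_pos: [0.5011, -0.1007, 0.1731]
eef_rot: [1.792, 1.57, -1.342]
force: [0.1, -0.5, -1.5]
grip_width: 0.0138
```

```bash
python3 -c "
from h import *
c=shot('side','s3'); cv2.imwrite('pics/s3c.png',cv2.resize(c['img'][180:330,270:410,::-1],None,fx=4,fy=4,interpolation=cv2.INTER_CUBIC))
c=shot('top','t3'); cv2.imwrite('pics/t3c.png',cv2.resize(c['img'][200:320,130:270,::-1],None,fx=4,fy=4,interpolation=cv2.INTER_CUBIC))
plan([.5016,-.101,.14],-89.5,5,0)"
```

```text
pos [ 0.5011 -0.1005  0.1731] rotvec [-0.0011 -0.0002 -0.0009] F [ 0.1 -0.  -1.9] Mom [0.01 0.   0.01] w 0.014 t 6.05 q6 1.2942063180897407
[[6.6, 0.1, -0.1, -0.0002, -0.0, -0.0002, 0], [6.6, 0.1, -0.1, -0.0002, -0.0001, -0.0002, 0], [6.6, 0.1, -0.1, -0.0002, -0.0, -0.0002, 0], [6.6, 0.1, -0.1, -0.0002, -0.0001, -0.0002, 0], [6.7, 0.1, -0.1, -0.0003, -0.0, -0.0001, 0]]
end [ 0.5015727  -0.10103546  0.13999776]
```

View pics/s3c.png

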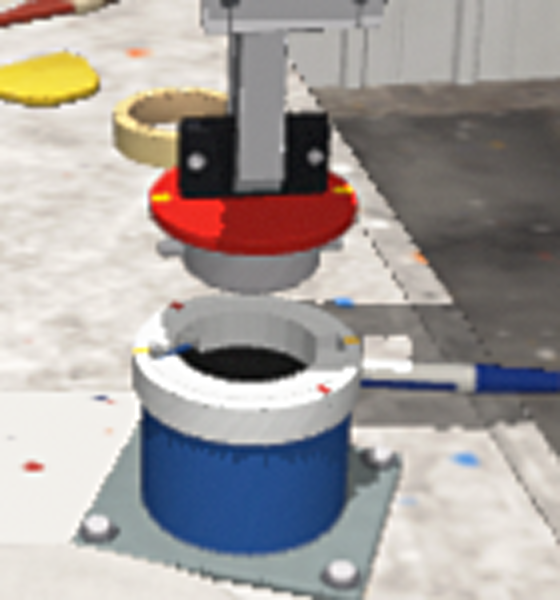

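View pics/t3c.png

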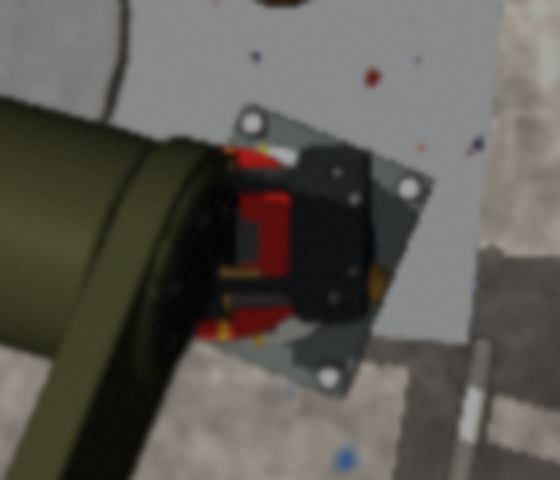

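The side crop shows the cover hanging above the collar, with its dashes at (160,199) and (344,190). The collar's yellow dashes are at (142,351) and (350,340). I'll measure the centre and angle of both.

```bash
python3 -c "
from h import *
c=load('s3'); 
f=lambda P:(np.array(P,float)+.5)/4-.5+np.array([270,180])
for P,z in(([[160,199],[344,190]],.1673),([[142,351],[350,340]],.09)):
  B=plane(c,f(P),z); d=B[0]-B[1]; print(B.mean(0),np.degrees(np.arctan2(d[1],d[0])),np.linalg.norm(d[:2]))
t=load('t3'); g=lambda P:(np.array(P,float)+.5)/4-.5+np.array([130,200])
B=plane(t,g([[263,150],[225,328]]),.1673);print(B,B.mean(0)); d=B[0]-B[1]; print(np.degrees(np.arctan2(d[1],d[0])),np.linalg.norm(d))
cv2.imwrite('pics/t3d.png',cv2.resize(cv2.convertScaleAbs(t['img'][230:295,175:220,::-1],alpha=1.8),None,fx=9,fy=9,interpolation=cv2.INTER_CUBIC))
"
```

```text
[ 0.50117253 -0.0989286   0.1673    ] 1.1215887030395029 0.0816347978013076
[ 0.50167824 -0.10070285  0.09      ] 1.0085234325822912 0.09640121755700194
[[ 0.54479562 -0.11703372  0.1673    ]
 [ 0.46103056 -0.1019274   0.1673    ]] [ 0.50291309 -0.10948056  0.1673    ]
-10.222932475214176 0.08511630577067845
```

View pics/t3d.png

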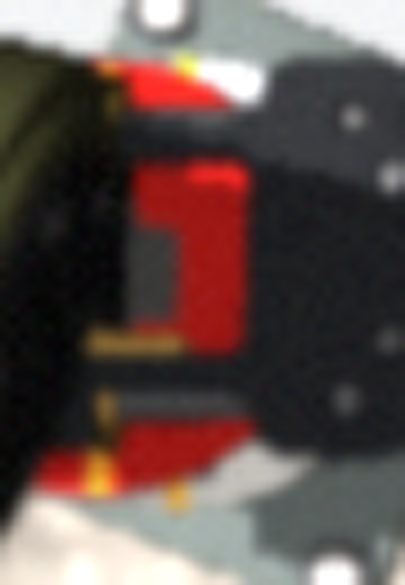

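```bash
python3 -c "
from h import *
t=load('t3'); g=lambda P:(np.array(P,float)+.5)/9-.5+np.array([175,230])
for P,z in(([[107,72],[98,475]],.1673),([[185,65],[178,497]],.09)):
  B=plane(t,g(P),z); d=B[0]-B[1]; print(B.mean(0),np.degrees(np.arctan2(d[1],d[0])),np.linalg.norm(d[:2]))
"
```

```text
[ 0.50179736 -0.10058324  0.1673    ] 0.7892118857756228 0.08417913737583362
[ 0.5021366 -0.1007514  0.09     ] 0.9748670360361154 0.09919675422301275
```

play_rows --deltas '[[[8, 0.1, -0.1, 0, 0, 0, 0], [10, 0.1, -0.1, 0, 0, 0, 0], [10, 0.1, -0.1, 0, 0, 0, 0], [8, 0.1, -0.1, 0, 0, 0, 0], [3, 0, 0, 0, 0, 0, 0], [2, 0, 0, 0, 0, 0, 0], [2, 0, 0, 0, 0, 0, 0], [2, 0, 0, 0, 0, 0, 0], [0, 0, 0, 0, 0, 0, 0]]]'

```text
time_s: 6.95
ee_pos: [0.5015, -0.1004, 0.1281]
eef_rot: [1.923, 1.57, -1.21]
force: [-0.3, -0.1, -1.2]
grip_width: 0.0141
```

```bash
python3 -c "
from h import *
c=shot('side','s4'); cv2.imwrite('pics/s4c.png',cv2.resize(c['img'][180:330,270:410,::-1],None,fx=4,fy=4,interpolation=cv2.INTER_CUBIC))
plan([.5016,-.101,.1123],-89.5,5,0)"
```

```text
pos [ 0.5016 -0.1004  0.1282] rotvec [-0.0002 -0.0005 -0.0009] F [ 0.7 -0.8 -1.1] Mom [0.07 0.02 0.02] w 0.0138 t 7.0 q6 1.293835651588737
[[3.2, 0.1, -0.0, -0.0, -0.0001, -0.0002, 0], [3.2, 0.1, -0.0, -0.0, -0.0001, -0.0002, 0], [3.2, 0.1, -0.0, -0.0001, -0.0001, -0.0002, 0], [3.2, 0.1, -0.0, -0.0, -0.0001, -0.0002, 0], [3.1, 0.2, -0.0, -0.0001, -0.0001, -0.0001, 0]]
end [ 0.50157824 -0.1010016   0.11234887]
```

View pics/s4c.png

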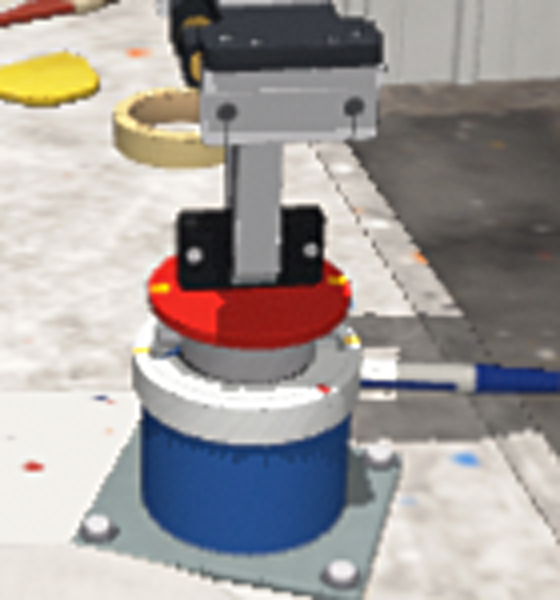

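The plug is at the mouth with no force and the lugs face the gaps. I'll go on down gently.

play_rows --deltas '[[[1.5, 0.1, 0, 0, 0, 0, 0], [1.5, 0.1, 0, 0, 0, 0, 0], [1.5, 0.1, 0, 0, 0, 0, 0], [1.5, 0.1, 0, 0, 0, 0, 0], [0, 0, 0, 0, 0, 0, 0]]]'

```text
time_s: 7.5
ee_pos: [0.5014, -0.1008, 0.1219]
eef_rot: [1.539, 1.57, -1.594]
force: [0.3, 0.4, -1.6]
grip_width: 0.0139
```

play_rows --deltas '[[[2, 0, 0, 0, 0, 0, 0], [2, 0, 0, 0, 0, 0, 0], [2, 0, 0, 0, 0, 0, 0], [1.5, 0, 0, 0, 0, 0, 0], [1, 0, 0, 0, 0, 0, 0], [0, 0, 0, 0, 0, 0, 0], [0, 0, 0, 0, 0, 0, 0]]]'

```text
time_s: 8.2
ee_pos: [0.5016, -0.1008, 0.1137]
eef_rot: [1.945, 1.57, -1.188]
force: [-1.1, 0.3, -1.6]
grip_width: 0.0138
```

```bash
python3 -c "
from h import *
plan([.5016,-.101,.1123],-89.5,5,0)"
```

```text
pos [ 0.5016 -0.1008  0.1137] rotvec [-0.0001 -0.0004 -0.0009] F [-1.1  0.3 -1.6] Mom [ 0.03  0.01 -0.  ] w 0.0138 t 8.2 q6 1.2930542625674408
[[0.3, 0.0, -0.0, -0.0, -0.0001, -0.0002, 0], [0.3, 0.0, -0.0, -0.0, -0.0001, -0.0002, 0], [0.3, 0.1, -0.0, -0.0, -0.0001, -0.0002, 0], [0.3, 0.0, -0.0, -0.0001, -0.0, -0.0002, 0], [0.2, 0.1, -0.0, -0.0, -0.0001, -0.0001, 0]]
end [ 0.50156844 -0.10101094  0.11230901]
```

play_rows --deltas '[[[0.7, 0, 0, 0, 0, 0, 0], [0.7, 0, 0, 0, 0, 0, 0], [0, 0, 0, 0, 0, 0, 0], [0, 0, 0, 0, 0, 0, 0]]]'

```text
time_s: 8.6
ee_pos: [0.5016, -0.1008, 0.1123]
eef_rot: [1.97, 1.57, -1.163]
force: [0.5, -0.7, -1.0]
grip_width: 0.0135
```

```bash
python3 -c "
from h import *
plan([.5016,-.101,.1123],-89.5,1,0)
c=shot('side','s5'); cv2.imwrite('pics/s5c.png',cv2.resize(c['img'][180:330,270:410,::-1],None,fx=4,fy=4,interpolation=cv2.INTER_CUBIC))"
```

```text
pos [ 0.5016 -0.1008  0.1123] rotvec [-0.0001 -0.0004 -0.001 ] F [ 0.5 -0.7 -1. ] Mom [ 0.06 -0.04  0.03] w 0.0135 t 8.6 q6 1.2930899031615783
[[0.0, 0.2, -0.0, -0.0001, -0.0004, -0.001, 0]]
end [ 0.50157758 -0.10102932  0.11231783]
```

View pics/s5c.png

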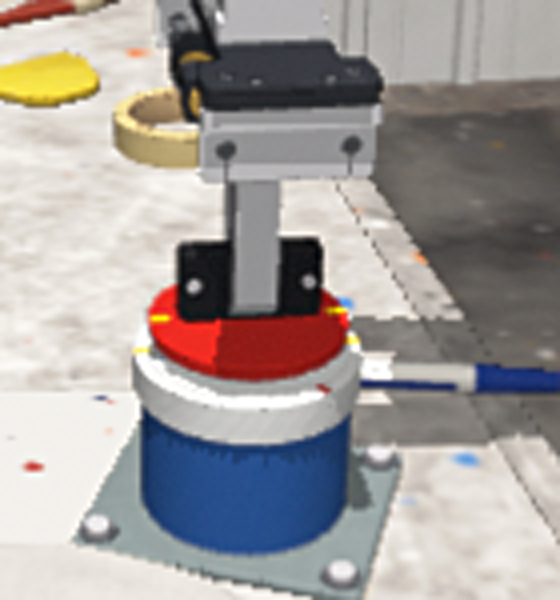

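The lugs are through and the flange sits just above the collar, around (250,330). I'll feel for the seal next.

play_rows --deltas '[[[0.5, 0.1, 0, 0, 0, 0, 0], [0, 0, 0, 0, 0, 0, 0], [0, 0, 0, 0, 0, 0, 0]]]'

```text
time_s: 8.95
ee_pos: [0.5016, -0.1009, 0.1119]
eef_rot: [2.138, 1.57, -0.995]
force: [0.0, 0.3, 1.2]
grip_width: 0.014
```

play_rows --deltas '[[[0, 0, 0, 0.04, 0, 0, 0], [0.2, 0, 0, 0.05, 0, 0, 0], [0.3, 0, 0, 0.05, 0, 0, 0], [0.3, 0, 0, 0.05, 0, 0, 0], [0, 0, 0, 0, 0, 0, 0]]]'

```text
time_s: 9.45
ee_pos: [0.5016, -0.1009, 0.1112]
eef_rot: [2.328, 1.57, -0.996]
force: [-0.8, 0.2, 2.6]
grip_width: 0.014
```

```bash
python3 -c "
from h import *
plan([.5016,-.101,.1123],-89.5,1,0)"
```

```text
pos [ 0.5016 -0.1009  0.1112] rotvec [-0.191  -0.0008 -0.001 ] F [-0.8  0.2  2.6] Mom [ 0.19  0.1  -0.08] w 0.014 t 9.45 q6 1.4837270250559207
[[-1.1, 0.1, 0.0, -0.191, -0.0008, -0.001, 0]]
end [ 0.50162912 -0.10104614  0.1122794 ]
```

play_rows --deltas '[[[0.3, 0, 0, 0.05, 0, 0, 0], [0.3, 0, 0, 0.05, 0, 0, 0], [0.2, 0, 0, 0.05, 0, 0, 0], [0.3, 0, 0, 0.05, 0, 0, 0], [0.3, 0, 0, 0.05, 0, 0, 0], [0.2, 0, 0, 0.05, 0, 0, 0], [0, 0, 0, 0, 0, 0, 0]]]'

```text
time_s: 10.15
ee_pos: [0.5019, -0.101, 0.1099]
eef_rot: [2.911, 1.569, -0.713]
force: [-1.2, -0.8, 5.2]
grip_width: 0.0137
```

```bash
python3 -c "
from h import *
plan([.5016,-.101,.1123],-89.5,1,0)
c=shot('side','s6'); cv2.imwrite('pics/s6c.png',cv2.resize(c['img'][180:330,270:410,::-1],None,fx=4,fy=4,interpolation=cv2.INTER_CUBIC))"
```

```text
pos [ 0.5019 -0.101   0.1099] rotvec [-0.4902 -0.0018 -0.0009] F [-1.2 -0.8  5.2] Mom [ 0.16  0.19 -0.07] w 0.0137 t 10.15 q6 1.7829924944376094
[[-2.4, 0.1, 0.3, -0.4902, -0.0018, -0.0009, 0]]
end [ 0.50162106 -0.10099117  0.11232421]
```

View pics/s6c.png

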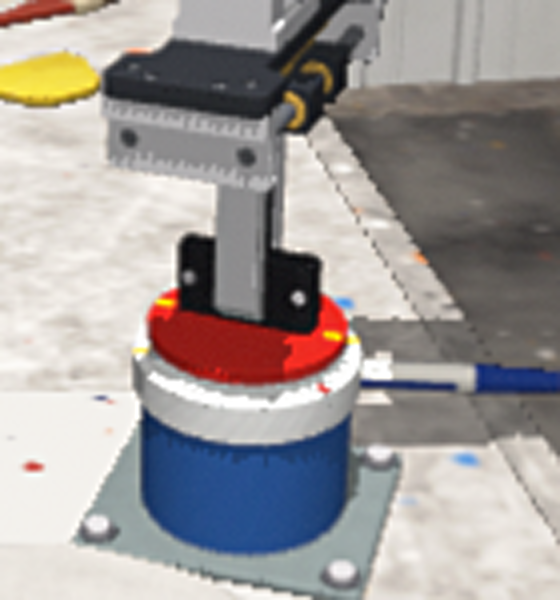

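The crop shows the cover turning with the hand; its dashes are now at (165,303) and (333,337).

play_rows --deltas '[[[0.4, 0, 0, 0.05, 0, 0, 0], [0.4, 0, 0, 0.05, 0, 0, 0], [0.4, 0, 0, 0.05, 0, 0, 0], [0.4, 0, 0, 0.05, 0, 0, 0], [0.4, 0, 0, 0.05, 0, 0, 0], [0.4, 0, 0, 0.05, 0, 0, 0], [0, 0, 0, 0, 0, 0, 0]]]'

```text
time_s: 10.9
ee_pos: [0.5023, -0.1011, 0.1079]
eef_rot: [-2.915, 1.568, -0.555]
force: [0.4, 0.2, 8.1]
grip_width: 0.0137
```

```bash
python3 -c "
from h import *
plan([.5016,-.101,.1123],-89.5,1,0)
c=shot('side','s7'); cv2.imwrite('pics/s7c.png',cv2.resize(c['img'][180:330,270:410,::-1],None,fx=4,fy=4,interpolation=cv2.INTER_CUBIC))"
```

```text
pos [ 0.5023 -0.1011  0.1079] rotvec [-7.901e-01 -3.000e-03 -5.000e-04] F [0.4 0.2 8.1] Mom [0.16 0.08 0.08] w 0.0137 t 10.9 q6 2.0829723806272256
[[-4.4, 0.4, 0.5, -0.7901, -0.003, -0.0005, 0]]
end [ 0.50163618 -0.10103403  0.11231696]
```

View pics/s7c.png

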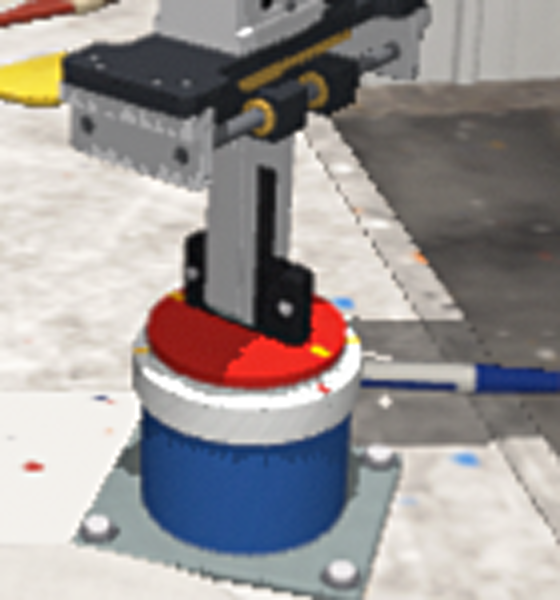

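play_rows --deltas '[[[0.4, 0, 0, 0.04, 0, 0, 0], [0.4, 0, 0, 0.04, 0, 0, 0], [0.3, 0, 0, 0.04, 0, 0, 0], [0, 0, 0, 0, 0, 0, 0]]]'

```text
time_s: 11.35
ee_pos: [0.5025, -0.1011, 0.1072]
eef_rot: [-2.751, 1.567, -0.51]
force: [-0.5, 0.6, 11.8]
grip_width: 0.0136
```

```bash
python3 -c "
from h import *
plan([.5016,-.101,.1123],-89.5,1,0)"
```

```text
pos [ 0.5025 -0.1011  0.1072] rotvec [-9.094e-01 -3.800e-03 -2.000e-04] F [-0.5  0.6 11.8] Mom [0.31 0.11 0.39] w 0.0136 t 11.35 q6 2.202282612626872
[[-5.1, 0.6, 0.7, -0.9094, -0.0038, -0.0002, 0]]
end [ 0.50159981 -0.10095566  0.11227217]
```

play_rows --deltas '[[[0.1, 0, 0, 0.02, 0, 0, 0], [0, 0, 0, 0, 0, 0, 0]]]'

```text
time_s: 11.55
ee_pos: [0.5026, -0.1012, 0.1072]
eef_rot: [-2.742, 1.567, -0.521]
force: [0.1, 0.9, 11.7]
grip_width: 0.014
```

```bash
python3 -c "
from h import *
plan([.5016,-.101,.1123],-89.5,1,0)"
```

```text
pos [ 0.5026 -0.1012  0.1072] rotvec [-9.285e-01 -4.000e-03 -3.000e-04] F [ 0.1  0.9 11.7] Mom [0.29 0.11 0.34] w 0.014 t 11.55 q6 2.2214592829894073
[[-5.1, 0.7, 0.7, -0.9285, -0.004, -0.0003, 0]]
end [ 0.50155749 -0.10101713  0.1122778 ]
```

play_rows --deltas '[[[0, 0, 0, 0.015, 0, 0, 0], [0, 0, 0, 0.01, 0, 0, 0], [0, 0, 0, 0, 0, 0, 0]]]'

```text
time_s: 11.85
ee_pos: [0.5026, -0.1012, 0.1072]
eef_rot: [-2.74, 1.567, -0.542]
force: [-1.1, 0.3, 12.3]
grip_width: 0.0143
```

```bash
python3 -c "
from h import *
plan([.5016,-.101,.1123],-89.5,1,0)"
```

```text
pos [ 0.5026 -0.1012  0.1072] rotvec [-9.53e-01 -4.00e-03 -3.00e-04] F [-1.1  0.3 12.3] Mom [0.19 0.14 0.57] w 0.0143 t 11.85 q6 2.2459739824916802
[[-5.1, 0.7, 0.7, -0.953, -0.004, -0.0003, 0]]
end [ 0.5015626  -0.10103218  0.11226309]
```

play_rows --deltas '[[[0, 0, 0, 0.01, 0, 0, 0], [0, 0, 0, 0, 0, 0, 0]]]'

```text
time_s: 12.05
ee_pos: [0.5025, -0.1012, 0.1072]
eef_rot: [-2.745, 1.567, -0.558]
force: [-0.9, -0.0, 11.4]
grip_width: 0.0141
```

```bash
python3 -c "
from h import *
plan([.5016,-.101,.1123],-89.5,1,0)
c=shot('side','s8'); cv2.imwrite('pics/s8c.png',cv2.resize(c['img'][180:330,270:410,::-1],None,fx=4,fy=4,interpolation=cv2.INTER_CUBIC))"
```

```text
pos [ 0.5025 -0.1012  0.1072] rotvec [-9.629e-01 -4.100e-03 -3.000e-04] F [-0.9 -0.  11.4] Mom [0.2  0.22 0.66] w 0.0141 t 12.05 q6 2.255902743105131
[[-5.1, 0.6, 0.7, -0.9629, -0.0041, -0.0003, 0]]
end [ 0.50162764 -0.10098141  0.11227511]
```

View pics/s8c.png

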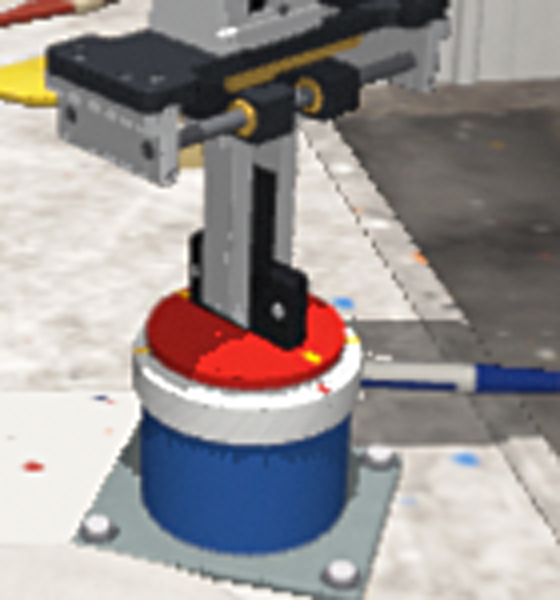

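Torque has risen from 0.34 to 0.66 N m over the last 2 degrees, which looks like the stop. The cover dashes are at about (185,296) and (312,357), and I'll check their angle.

```bash
python3 -c "
from h import *
c=load('s8'); f=lambda P:(np.array(P,float)+.5)/4-.5+np.array([270,180])
for P,z in(([[185,296],[312,357]],.1015),):
  B=plane(c,f(P),z); d=B[0]-B[1]; print(B.mean(0),np.degrees(np.arctan2(d[1],d[0])),np.linalg.norm(d[:2]))
"
```

```text
[ 0.50225169 -0.09905299  0.1015    ] -51.216166714852754 0.07825415520352638
```

play_rows --deltas '[[[0, 0, 0, 0.01, 0, 0, 0], [0, 0, 0, 0, 0, 0, 0], [0, 0, 0, 0, 0, 0, 0]]]'

```text
time_s: 12.4
ee_pos: [0.5025, -0.1012, 0.1072]
eef_rot: [-2.758, 1.567, -0.58]
force: [-0.5, 0.7, 13.2]
grip_width: 0.0141
```

```bash
python3 -c "
from h import *
plan([.5016,-.101,.1123],-89.5,1,0)
c=shot('top','t8'); cv2.imwrite('pics/t8c.png',cv2.resize(cv2.convertScaleAbs(c['img'][220:300,160:240,::-1],alpha=1.6),None,fx=7,fy=7,interpolation=cv2.INTER_CUBIC))
c=load('s8'); cv2.imwrite('pics/s8d.png',cv2.resize(c['img'][245:290,298:365,::-1],None,fx=11,fy=11,interpolation=cv2.INTER_CUBIC))"
```

```text
pos [ 0.5025 -0.1012  0.1072] rotvec [-9.724e-01 -4.000e-03 -4.000e-04] F [-0.5  0.7 13.2] Mom [0.19 0.17 0.66] w 0.0141 t 12.4 q6 2.265503170869232
[[-5.1, 0.6, 0.7, -0.9724, -0.004, -0.0004, 0]]
end [ 0.50160271 -0.10097267  0.11227258]
```

View pics/t8c.png

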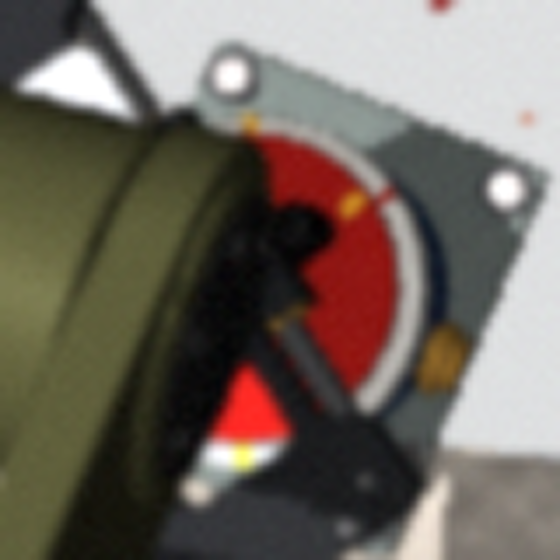

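View pics/s8d.png

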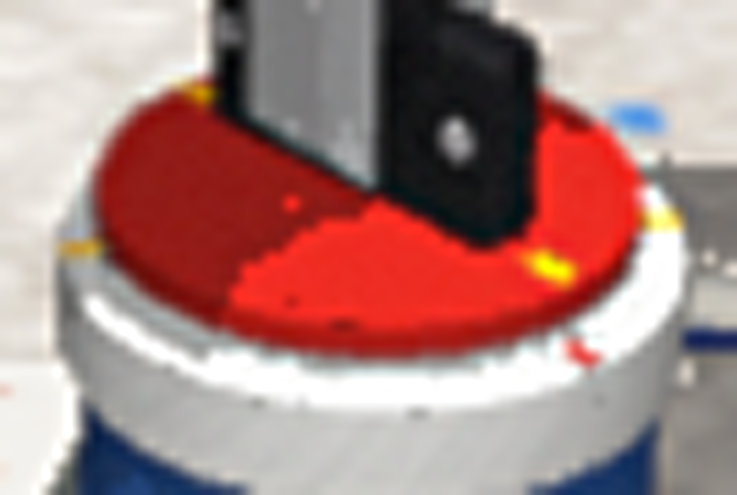

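In the top crop the cover dash is at (353,205), almost touching the collar's red dash at (386,197).

```bash
python3 -c "
from h import *
c=load('t8'); B=plane(c,(np.array([[353,205.]])+.5)/7-.5+np.array([160,220]),.1015); s=load('s8');f=lambda P:(np.array(P,float)+.5)/11-.5+np.array([298,245])
D=plane(s,f([[551,268],[203,93]]),.1015);R_=plane(c,(np.array([[386,197.]])+.5)/7-.5+np.array([160,220]),.09)
m=np.array([.5017,-.101,0])
for p in [B[0],D[0],D[1],R_[0]]:
  d=p-m; print(p,np.degrees(np.arctan2(d[1],d[0])),np.hypot(d[0],d[1]))
d=D[1]-D[0];print(np.degrees(np.arctan2(d[1],d[0])))
"
```

```text
[ 0.52606205 -0.1339321   0.1015    ] -53.507214663603285 0.040963794991839386
[ 0.47774487 -0.06843466  0.1015    ] 126.33827395593848 0.0404270851681614
[ 0.52623845 -0.13200075  0.1015    ] -51.63685054740372 0.03953709964745603
[ 0.52908743 -0.14167955  0.09      ] -56.04966539813353 0.049039750218507996
-52.66055769991919
```

The cover shows about 53–54° while the hand is at 55.7°, so the bar may be lagging slightly in the pads. I'll firm up the grip and read the torque again.

play_rows --deltas '[[[0, 0, 0, 0, 0, 0, 0], [0, 0, 0, 0, 0, 0, 0], [0, 0, 0, 0, 0, 0, 0], [0, 0, 0, 0, 0, 0, 0]]]' --grip_force 45

```text
time_s: 12.85
ee_pos: [0.5025, -0.1012, 0.1072]
eef_rot: [-2.779, 1.567, -0.601]
force: [-0.5, 1.2, 12.6]
grip_width: 0.0138
```

```bash
python3 -c "
from h import *
for i in range(2):
  plan([.5016,-.101,.1123],-89.5,1,0)
  c=shot('top','t9%d'%i)
cv2.imwrite('pics/t9c.png',cv2.resize(cv2.convertScaleAbs(c['img'][220:300,160:240,::-1],alpha=1.6),None,fx=7,fy=7,interpolation=cv2.INTER_CUBIC))"
```

```text
pos [ 0.5025 -0.1012  0.1072] rotvec [-9.722e-01 -4.000e-03 -5.000e-04] F [-0.5  1.2 12.6] Mom [0.17 0.18 0.82] w 0.0138 t 12.85 q6 2.2653795414690525
[[-5.1, 0.6, 0.7, -0.9722, -0.004, -0.0005, 0]]
end [ 0.50159561 -0.10096427  0.11226755]
pos [ 0.5025 -0.1012  0.1072] rotvec [-9.722e-01 -4.000e-03 -5.000e-04] F [-1.1 -0.5 13.6] Mom [0.18 0.24 0.83] w 0.0139 t 12.9 q6 2.2653403194086548
[[-5.1, 0.6, 0.7, -0.9722, -0.004, -0.0005, 0]]
end [ 0.50158972 -0.10095893  0.11228492]
```

View pics/t9c.png

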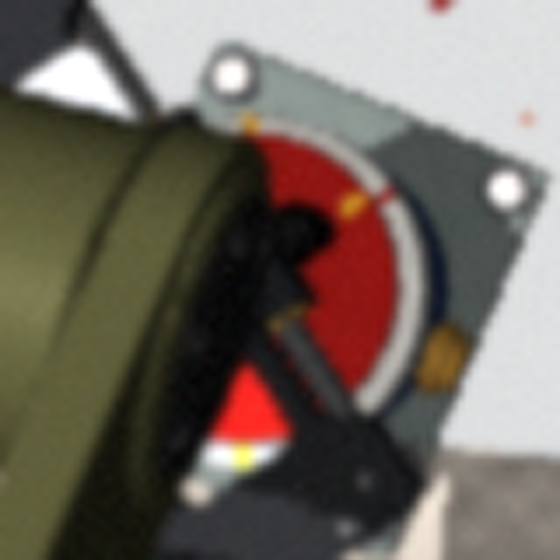

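Firmer grip raised the torque to 0.83 N m with no movement, so the cover is against the stop. I'll release and back away straight up.

play_rows --deltas '[[[-0.3, 0, 0, 0, 0, 0, 0], [-0.2, 0, 0, 0, 0, 0, 0], [0, 0, 0, 0, 0, 0, 50], [0, 0, 0, 0, 0, 0, 50], [0, 0, 0, 0, 0, 0, 50], [0, 0, 0, 0, 0, 0, 50], [0, 0, 0, 0, 0, 0, 50], [0, 0, 0, 0, 0, 0, 50], [0, 0, 0, 0, 0, 0, 50], [0, 0, 0, 0, 0, 0, 50]]]'

```text
time_s: 13.95
ee_pos: [0.5015, -0.1009, 0.1063]
eef_rot: [2.905, 1.57, -1.203]
force: [1.5, -0.6, 0.1]
grip_width: 0.0498
```

```bash
python3 -c "
from h import *
plan([.5016,-.101,.1123],-89.5,1,0)
c=shot('side','sa'); cv2.imwrite('pics/sac.png',cv2.resize(c['img'][180:330,270:410,::-1],None,fx=4,fy=4,interpolation=cv2.INTER_CUBIC))"
```

```text
pos [ 0.5015 -0.1009  0.1063] rotvec [-9.751e-01 -8.000e-04 -7.000e-04] F [ 1.5 -0.6  0.1] Mom [ 0.12 -0.04  0.02] w 0.0498 t 13.95 q6 2.267879246608173
[[-6.0, 0.0, -0.1, -0.9751, -0.0008, -0.0007, 0]]
end [ 0.5015993  -0.10099582  0.11227991]
```

View pics/sac.png

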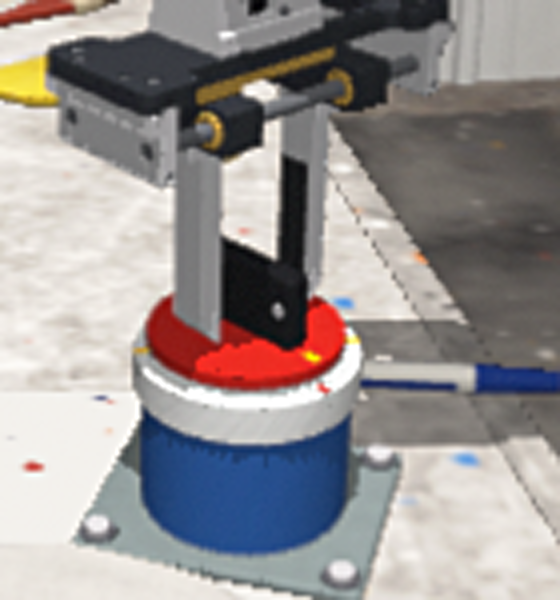

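The fingers are clear on both sides of the bar and the cover has stayed put. I'll lift away.

play_rows --deltas '[[[-5, 0, 0, 0, 0, 0, 50], [-15, 0, 0, 0, 0, 0, 50], [-25, 0, 0, 0, 0, 0, 50], [-25, 0, 0, 0, 0, 0, 50], [-25, 0, 0, 0, 0, 0, 50], [-25, 0, 0, 0, 0, 0, 50], [0, 15, 10, 0, 0, 0, 50], [0, 25, 15, 0, 0, 0, 50], [0, 25, 15, 0, 0, 0, 50], [0, 25, 15, 0, 0, 0, 50]]]'

```text
time_s: 15.0
ee_pos: [0.3951, -0.1066, 0.2265]
eef_rot: [3.095, 1.57, -1.012]
force: [0.1, -0.6, 0.7]
grip_width: 0.0501
```

play_rows --deltas '[[[0, 25, -15, 0, 0, 0, 50], [0, 25, -25, 0, 0, 0, 50], [0, 25, -15, 0, 0, 0, 50], [0, 10, 0, 0, 0, 0, 50], [0, 0, 0, 0, 0, 0, 50], [0, 0, 0, 0, 0, 0, 50]]]'

```text
time_s: 15.6
ee_pos: [0.3577, -0.1996, 0.2265]
eef_rot: [-3.096, 1.57, -0.921]
force: [-0.3, 0.3, -0.4]
grip_width: 0.0503
```

```bash
python3 -c "
from h import *
plan([.5016,-.101,.1123],-89.5,1,0)
c=shot('side','sb'); cv2.imwrite('pics/sbc.png',cv2.resize(c['img'][240:290,290:370,::-1],None,fx=9,fy=9,interpolation=cv2.INTER_CUBIC))
c=shot('top','tb')"
```

```text
pos [ 0.3577 -0.1996  0.2265] rotvec [-9.752e-01 -1.100e-03 -5.000e-04] F [-0.3  0.3 -0.4] Mom [0.1  0.03 0.01] w 0.0503 t 15.6 q6 1.939109160454808
[[114.2, -174.4, -0.5, -0.9752, -0.0011, -0.0005, 0]]
end [ 0.5015731  -0.1010205   0.11233565]
```

View pics/sbc.png

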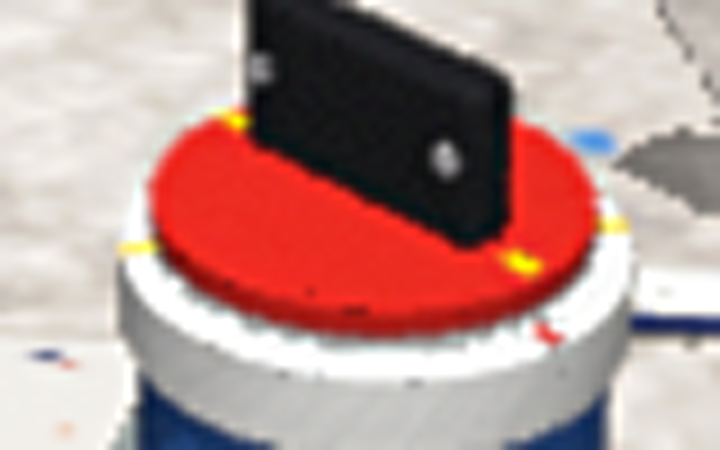

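View pics/tb.png

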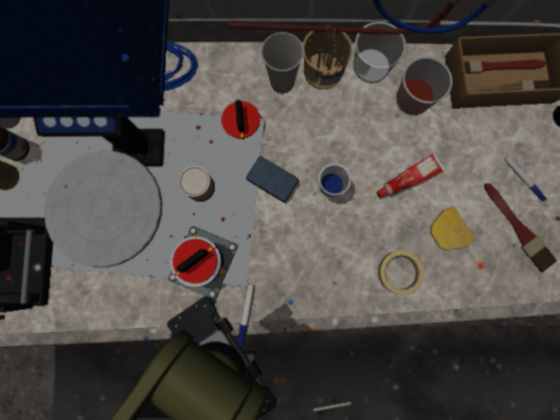

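The cover sits flat and low in the collar, with its dash at (522,262) beside the red dash at (548,332). The bystanders look unmoved. One numeric check before handing in.

```bash
python3 -c "
from h import *
s=load('sb');t=load('tb');f=lambda P:(np.array(P,float)+.5)/9-.5+np.array([290,240])
D=plane(s,f([[236,121],[520,262]]),.1015);d=D[0]-D[1];print(D.mean(0),np.degrees(np.arctan2(d[1],d[0])),np.linalg.norm(d))
a=t['img']
hsv=cv2.cvtColor(a,cv2.COLOR_RGB2HSV);k=hsv[...,2]<50; k[:,:172]=0;k[:,220:]=0;k[:242]=0;k[282:]=0
n,l,st,ce=cv2.connectedComponentsWithStats(k.astype(np.uint8));i=1+st[1:,4].argmax();Q=plane(t,np.argwhere(l==i)[:,::-1],.138)[:,:2];u,w,v=np.linalg.svd(Q-Q.mean(0),full_matrices=False);print(Q.mean(0),len(Q),np.degrees(np.arctan2(*v[0][::-1])))
m=((hsv[...,0]<8)|(hsv[...,0]>172))&(hsv[...,1]>150)&(hsv[...,2]>90);m[:,:165]=0;m[:,228:]=0;m[:230]=0;m[292:]=0
n,l,st,ce=cv2.connectedComponentsWithStats(m.astype(np.uint8));H=cv2.convexHull(np.argwhere(m)[:,::-1].astype(np.int32));print(cv2.minEnclosingCircle(plane(t,H.reshape(-1,2),.1015)[:,:2].astype(np.float32)))
# height from side: bar top edge corner vs top view ; predicted bar/ flange silhouettes
th=np.linspace(0,2*np.pi,90)
hs=cv2.cvtColor(s['img'],cv2.COLOR_RGB2HSV);m=((hs[...,0]<8)|(hs[...,0]>172))&(hs[...,1]>150)&(hs[...,2]>90);m[:,:300]=0;m[:,362:]=0;m[:248]=0;m[278:]=0;ys,xs=np.nonzero(m);print('obs bottom row',ys.max(),np.percentile(xs,[0,100]))
for z in(.0935,.0985): q=proj(s,np.c_[.5017+.046*np.cos(th),-.101+.046*np.sin(th),0*th+z]);print(z,q.max(0),q.min(0))
b=load('top0')['img'].astype(int);print('diff px bystanders',[(np.abs(b-a).max(2)[r]>40).sum() for r in (np.s_[160:205,170:340],np.s_[245:295,378:425],np.s_[284:325,238:256])])"
```

```text
[ 0.50238837 -0.10067397  0.1015    ] -52.26913595590963 0.07931273534642917
[ 0.50125856 -0.10595496] 276 125.77409959576437
((0.5022379755973816, -0.10267402976751328), 0.044633686542510986)
obs bottom row 277 [307. 355.]
0.0935 [356.59632252 277.48589899] [306.14169935 252.40992125]
0.0985 [356.73258101 275.00810688] [306.14032282 250.12070523]
diff px bystanders [np.int64(0), np.int64(0), np.int64(0)]
```

```bash
python3 -c "
from station import hand_in
print(hand_in())"
```

```text
the job is handed in; nothing more can be done
None
```

I closed the strainer and handed the job in at 15.7 s of robot time; `hand_in` reports no verdict. I gripped the nearer red cover by its bar and lowered it so both lugs went through the gaps without catching. I then turned it clockwise while sinking with it, and released it.

**Stop:** At about 55° of hand rotation the torque rose steeply from 0.34 to 0.66 N m. It reached 0.83 N m with a firmer grip and no further movement. I took that as the stop and did not turn further.

**Seat:** The cover moved down about 5 mm from first seal contact. The lower edge of its flange appears in the side view where a fully locked cover's would (about 3.5 mm above the collar). The largest upward force on the tool during the turn was about 14 N.

**Bystanders:** The before-and-after top pictures show no change at any of the five bystanders. The gripper is well clear.

**Checks that disagreed:**
- **Angle:** The camera puts the bar at 52–54° clockwise of the world x axis, against about 55.5° for the red stop dashes. I put the difference down to pixel error and slight give in the grip.
- **Centring:** One top-view fit of the flange puts its centre 1.7 mm off the mouth, and the side view puts it within 0.8 mm. A rougher fit to the dark bar puts it about 5 mm off, which I think includes shadow; that is more than the 4 mm allowed.

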